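# Lock the knife tin in the clay workshop

## Task

Lock the red-lidded tin of carving knives before the children come: with its red key, swing the tongue anticlockwise (seen from above) through under the yellow catch until it has come right out on the other side, to wipe out dried clay, then turn it back until the tongue sits in the middle of the catch, and let go. Leave the blue tin's key as it is.

Things in the scene. Friction and masses are not known exactly. Their poses are not given: they have to be found in the camera images.
- red_key (a point): Centre of the red bow of the upright key in the white-centred lid of the red tin (fixed, 142 mm across, 125 tall; key stays in). Bow: 36 mm long (x), 12 thick (y, grip these faces), 30 tall. Point on the vertical turning axis, 178 mm above the table, 53 above the lid. z up, x towards the tongue's tip. Turns stiffly (0.06 N m), stays where left, 1.6 rad free anticlockwise.
- red_tongue (a point): Outer tip of the red lock's flat steel tongue, 12 mm wide, 4 thick, lying level just above the lid and turning with the key; the tip is 85 mm from the key's axis along the bow's x, 133 mm above the table. It starts 0.4 to 0.9 rad clockwise (seen from above) of the catch.
- red_catch (a point): Where the tongue's tip lies when in the middle of the catch: 85 mm from the key's axis, 133 mm above the table. The catch is a fixed hook on the red tin's side, 40 mm wide along the rim, open both sides, with a yellow top plate (top 142 mm above the table). x points out from the key's axis, y along the rim anticlockwise seen from above, z up. Its place round the rim varies.
- blue_tongue (a point): Outer tip of the tongue of the second, like tin with a blue lid and a blue key, 85 mm from that key's axis. Not to be turned.
Not all that is in view belongs to the job. What is shaped like the part that bears red_key but purple is not meant.

How it is judged:
On the way:
1. the red tongue has swung anticlockwise through the catch and come out beyond it (y of red_tongue in the frame of red_catch above 0.024 m), for 0.1 s.
At the end, for the whole second after the job is handed in: The red tongue's tip rests within 15 mm (10 degrees) of the middle of its catch, after having been at least 24 mm beyond it on the anticlockwise side; the blue tongue is within 15 mm of where it was (horizontal distance between red_tongue and red_catch below 0.015 m and distance of blue_tongue from where it was at the start of the episode below 0.015 m); the robot touches nothing.
It fails at once if the blue tin's tongue is turned by more than 15 mm at its tip (distance of blue_tongue from where it was at the start of the episode above 0.015 m).
It also fails if it takes over 38 s, if anything falls off the work surface, if the arm or the gripper's body presses on something with over 40 N, if the wrist force passes 120 N, or if a joint passes its speed limit or range.

## Robot

A 7-joint arm with a two-finger parallel gripper is mounted at the origin on the work surface. World frame = base frame: x ahead of the robot, y to its left, z up, the work surface at z = 0. Lengths are in m, angles in rad, forces in N, time in s.
With the tool pointing down it reaches from about 0.425 to 1.025 m from the base axis. Payload 3.6 kg.
Tool frame: the origin (TCP) lies at the very end of the fingers, on their centre line; the grasp point (between the pads) lies 19 mm behind it; z points along the fingers, y is the line along which they close (so a half turn about z gives the same grasp; the last joint's range is limited). The gripper opens to 85 mm and grips with 20 to 120 N. Pads are 22 mm wide; open, the fingers measure 114 mm over their backs; the gripper's body (76 mm by 85 mm) begins 54 mm behind the grasp point. The pads swing forward as they close: fully open they stand 13 mm farther back than shut.
Start: joints at [1.198, 0.591, 0.048, 1.609, -0.033, 0.943, -0.034], TCP at [0.2, -0.697, 0.231] pointing down, gripper open.
Joint ranges: [-2.69, 2.69], [-0.47, 2.24], [-1.27, 1.36], [0.19, 2.51], [-1.53, 4.68], [0.08, 2.07], [-3.09, 3.09]. Speed limits (rad/s): [2.57, 2.57, 3.14, 3.14, 3.14, 3.14, 3.14].

## Interface

Orientations are given as a unit quaternion [x, y, z, w].
In Python, from workcell import r gives the robot as it stands.
- The arm moves only by the tool drive_tool, never from a script. Its argument "moves" is a list of rows, each an object with "xyz": the shift along the tool's x, y, z in m, a list of three; "yaw": the turn about the tool's z in rad. A call has 1 to 10 rows; each row shifts and turns the commanded pose from where the row before left it, along the tool's axes as they then stand; what a row does not reach is not made up. A row lasts 1/12 s, in which the tool goes at most 41.7 mm and 7.16 degrees, less where a joint would pass 70% of its speed; a pose out of reach is approached as far as the arm can. A call is refused whole if a number of a shift passes 0.0417 or a number of a turn 0.125, either way. A call with a gripper value outside its range is refused whole. "jaw" is the closure in counts, from 0 (fully open) to 255 (shut), set as the call begins (left out, the last holds). The fingers move at their own pace and stop on an object; "squeeze" is the grip in N (left out, the last holds). Time passes only in rows, so rows that do not move let the fingers close. It gives the time, the measured TCP pose, the force, the opening and the grip force at its end, in the units of the state.
- r.get_state(): the state, without advancing time (a new reading comes with each control period).
- r.get_image(name): name is "side" or "top" or "wrist"; returns a dict with "pixels" (480x640x3 uint8, blue, green, red), "fx", "fy", "cx", "cy" (pixels), "xyz" and "orientation" of the camera in the world; the wrist camera has in their place "hand_eye" (4x4, takes a point from camera to tool coordinates, whose origin is the TCP and whose axes are the flange's). Camera axes: x right, y down, z forward; pixel columns grow to the right and rows downward; lengths in m; the calibration is good to about 2 mm. A picture is of the moment at which its call begins: read the wrist's pose just before it. There is no depth.
- r.job_done(): hands the job in; it is judged then, once.
The state is a dict: "clock": time; "qpos": joint angles; "qvel": joint speeds; "joint_torque": joint torques, N m; "eef_pos": TCP position; "orientation": TCP orientation; "ft_force": force on the tool from outside, world axes, zero at the start; "torque": the same for the moment, N m; "width": finger opening in m; "grip_force": force on a finger pad.
Only numpy, scipy, OpenCV 4.12 (cv2) and the standard library are available. Lean on these libraries where they do the work, as an engineer would, in place of code of your own. Each camera call takes 0.05 s, during which the arm holds its last target. There are 200 camera calls.

## Working session

There is one attempt and no reset: what is moved stays moved. The work goes in short steps, Python scripts to look and compute and a tool call to move; the robot and the scene stay as the last step left them, time stands still between calls to the robot, and variables do not carry over. Pictures are saved under pics/ and viewed, at most 10 in all, crops included, and the job is handed in when it is done.

Besides the shell and the picture viewer there is one more tool, called by a JSON object that holds its "name" and its "arguments". drive_tool: Moves the arm, as the interface text tells. Its arguments: {"type":"object","properties":{"moves":{"type":"array"},"jaw":{"type":"number"},"squeeze":{"type":"number"}},"required":["moves"]}

```bash
mkdir -p pics; cat > h.py <<'E'
import numpy as np, cv2, json
from scipy.spatial.transform import Rotation as R
from workcell import r
def ray(c,uv):
    d=R.from_quat(c["orientation"]).as_matrix()@np.array([(uv[0]-c["cx"])/c["fx"],(uv[1]-c["cy"])/c["fy"],1]); return np.array(c["xyz"]),d
def at_z(c,uv,z):
    p,d=ray(c,uv); return p+d*(z-p[2])/d[2]
def proj(c,P):
    q=R.from_quat(c["orientation"]).as_matrix().T@(np.array(P)-c["xyz"]); return q[:2]/q[2]*[c["fx"],c["fy"]]+[c["cx"],c["cy"]]
def wristcam():
    s=r.get_state(); c=r.get_image("wrist"); T=np.eye(4);T[:3,:3]=R.from_quat(s["orientation"]).as_matrix();T[:3,3]=s["eef_pos"]
    M=T@np.array(c["hand_eye"]);c["xyz"]=M[:3,3];c["orientation"]=R.from_matrix(M[:3,:3]).as_quat();return c
def save(c,n):
    cv2.imwrite(f"pics/{n}.png",c["pixels"]); np.save(f"pics/{n}.npy",{k:v for k,v in c.items()},allow_pickle=True)
def load(n): return np.load(f"pics/{n}.npy",allow_pickle=True).item()
E
python3 - <<'E'
from h import *
for n in("top","side"):
    c=r.get_image(n);save(c,n);print(n,c["xyz"],c["orientation"],c["fx"],c["cx"],c["cy"])
print(r.get_state())
E
```

```text
top [ 0.39275301 -0.00533292  1.0484182 ] [ 0.7156882  -0.69531354  0.03874889 -0.05317897] 528.0829499309624 317.9359001457377 240.06170795270407
side [ 0.32845659 -0.7545043   0.57415096] [ 0.86105832 -0.11873963  0.05750507 -0.49109331] 483.11665517089966 322.0319550257607 230.67661161884874
{'clock': 0.1, 'qpos': array([ 1.19849207,  0.59205104,  0.04830366,  1.60971937, -0.03331028,
        0.94270142, -0.03373839]), 'qvel': array([-0.00069716, -0.00073624, -0.00154251, -0.00253274,  0.00076971,
        0.00016268,  0.00101117]), 'joint_torque': array([ 4.52628316e-03, -5.49997401e+01,  1.55360699e+00, -1.98825020e+01,
        9.76828480e-03,  3.84941086e-03, -2.05110531e-06]), 'eef_pos': array([ 0.19932621, -0.69626878,  0.23022867]), 'orientation': array([ 9.90296235e-01,  1.38968673e-01, -1.97743455e-04, -1.01809426e-03]), 'ft_force': array([-0.56933425, -0.56678565, -0.0882333 ]), 'torque': array([2.61045817e-02, 3.67124733e-05, 4.35689320e-03]), 'grip_force': 0.0, 'width': 0.08533703874738925}
```

View pics/top.png

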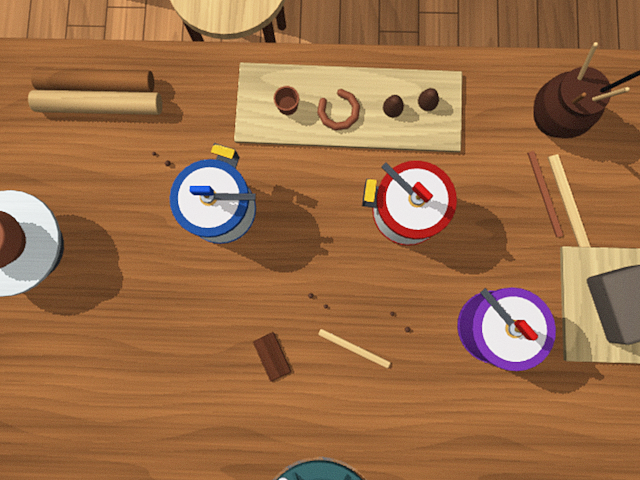

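View pics/side.png

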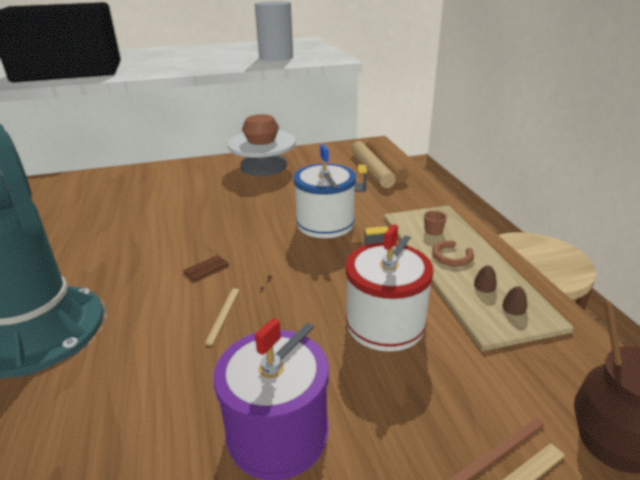

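Candidates with a red key: the red-lidded tin at top (417,200), side (390,270), and the purple tin at top (515,330), side (270,370). The red-lidded one with the yellow catch at top (371,192) fits. The blue tin is at (207,198). I'll confirm with an enlarged crop.

```bash
python3 - <<'E'
import cv2,numpy as np
a=cv2.imread("pics/top.png")[150:250,350:470]; b=cv2.imread("pics/side.png")[215:315,340:440]
cv2.imwrite("pics/crop.png",np.hstack([cv2.resize(a,(480,400),interpolation=3),cv2.resize(b,(320,320),interpolation=3).copy() if 0 else cv2.copyMakeBorder(cv2.resize(b,(300,300),interpolation=3),0,100,0,0,0)]))
E
```

```text
(no output)
```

View pics/crop.png

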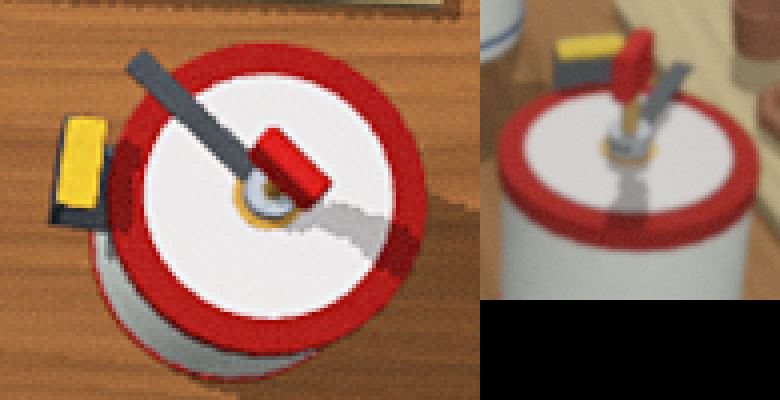

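```bash
python3 - <<'E'
from h import *
c=load("top");s=load("side")
f=lambda x,y:(350+x/4-.4,150+y/4-.4)
A=at_z(c,f(267.5,199),.125);T=at_z(c,f(137,62),.135);C=at_z(c,f(83,163),.142);B=at_z(c,f(297,160),.193)
for n,p in dict(A=A,T=T,C=C,B=B).items():print(n,p,np.hypot(*(p-A)[:2]),np.degrees(np.arctan2(*(p-A)[1::-1])),proj(s,p))
print(proj(s,[A[0],A[1],.178]), at_z(s,(390.5,258),.133)) 
st=r.get_state();M=R.from_quat(st["orientation"]).as_matrix();print(M)
print(M.T@(np.array([A[0],A[1],.3])-st["eef_pos"]), r.get_image("wrist")["hand_eye"])
E
```

```text
A [ 0.59101883 -0.15736567  0.125     ] 0.0 0.0 [387.12038304 264.52270772]
T [ 0.64926688 -0.09769943  0.135     ] 0.0833840214996786 45.689081486176434 [405.97158365 235.52877843]
C [ 0.60130986 -0.07405909  0.142     ] 0.08393980776293272 82.95781760678992 [375.36970559 229.5050972 ]
B [ 0.59311501 -0.15818641  0.193     ] 0.0022511310473604324 -21.38239714415198 [390.83656071 228.42272549]
[388.8565669 236.6262515] [ 0.5984755  -0.15227097  0.133     ]
[[ 9.61375338e-01  2.75239905e-01 -6.74615616e-04]
 [ 2.75240710e-01 -9.61373343e-01  1.96146954e-03]
 [-1.08682780e-04 -2.07139012e-03 -9.99997849e-01]]
[ 0.52488412 -0.41042217 -0.06897838] [[ 7.46065533e-04 -9.54739538e-01 -2.97442192e-01  7.57139845e-02]
 [ 9.99999621e-01  5.79087306e-04  6.49496638e-04 -6.19182241e-05]
 [-4.47855122e-04 -2.97442564e-01  9.54739609e-01 -1.42408776e-01]
 [ 0.00000000e+00  0.00000000e+00  0.00000000e+00  1.00000000e+00]]
```

The crop confirms the red lid, white centre, red key and yellow catch, with the tongue pointing up-left. The key axis is at about (0.592,-0.157), the tongue at 46° and the catch at 83°. Approaching.

{"name": "drive_tool", "arguments": {"moves": [{"xyz":[0.0262,-0.0205,-0.003],"yaw":0},{"xyz":[0.0262,-0.0205,-0.003],"yaw":0},{"xyz":[0.0262,-0.0205,-0.003],"yaw":0},{"xyz":[0.0262,-0.0205,-0.003],"yaw":0},{"xyz":[0.0262,-0.0205,-0.003],"yaw":0},{"xyz":[0.0262,-0.0205,-0.003],"yaw":0},{"xyz":[0.0262,-0.0205,-0.003],"yaw":0},{"xyz":[0.0262,-0.0205,-0.003],"yaw":0},{"xyz":[0.0262,-0.0205,-0.003],"yaw":0},{"xyz":[0.0262,-0.0205,-0.003],"yaw":0}], "jaw": 0, "squeeze": 40}}

```text
clock: 0.98
eef_pos: [0.3955, -0.4262, 0.2613]
orientation: [0.99, 0.139, -0.0, -0.0]
ft_force: [0.0, -0.6, -0.4]
width: 0.0856
grip_force: 0.0
```

{"name": "drive_tool", "arguments": {"moves": [{"xyz":[0.0262,-0.0205,-0.001],"yaw":0},{"xyz":[0.0262,-0.0205,-0.001],"yaw":0},{"xyz":[0.0262,-0.0205,-0.001],"yaw":0},{"xyz":[0.0262,-0.0205,-0.001],"yaw":0},{"xyz":[0.0262,-0.0205,-0.001],"yaw":0},{"xyz":[0.0262,-0.0205,-0.001],"yaw":0},{"xyz":[0.0262,-0.0205,-0.001],"yaw":0},{"xyz":[0.0262,-0.0205,-0.001],"yaw":0},{"xyz":[0.0262,-0.0205,-0.001],"yaw":0},{"xyz":[0.0262,-0.0205,-0.001],"yaw":0}]}}

```text
clock: 1.82
eef_pos: [0.5909, -0.1572, 0.2711]
orientation: [0.99, 0.139, -0.0, -0.0]
ft_force: [0.2, -0.3, -0.6]
width: 0.0853
grip_force: 0.0
```

{"name": "drive_tool", "arguments": {"moves": [{"xyz":[0,0,0],"yaw":-0.104},{"xyz":[0,0,0],"yaw":-0.104},{"xyz":[0,0,0],"yaw":-0.104},{"xyz":[0,0,0],"yaw":-0.104},{"xyz":[0,0,0],"yaw":-0.104},{"xyz":[0,0,0],"yaw":0},{"xyz":[0,0,0],"yaw":0},{"xyz":[0,0,0],"yaw":0}]}}

```text
clock: 2.48
eef_pos: [0.5903, -0.1587, 0.2711]
orientation: [0.922, 0.388, -0.0, -0.0]
ft_force: [0.4, 0.3, 0.3]
width: 0.0857
grip_force: 0.0
```

```bash
python3 - <<'E'
from h import *
c=wristcam();save(c,"w1");s=r.get_state()
M=R.from_quat(s["orientation"]).as_matrix()
print(s["clock"],s["eef_pos"],np.degrees(np.arctan2(M[1,0],M[0,0])),M[:,2],s["qpos"])
for p in([.591,-.157,.193],[.593,-.157,.125]):print(proj(c,p))
E
```

```text
2.5333 [ 0.59031193 -0.15870325  0.27117479] 45.659897705063244 [-2.55694205e-04 -6.23165791e-05 -9.99999965e-01] [ 0.32559115  0.41003517 -0.18664446  1.82934149  0.09389047  0.91096581
 -0.6774543 ]
[314.10092142 243.59337015]
[316.09779243 215.08696413]
```

View pics/w1.png

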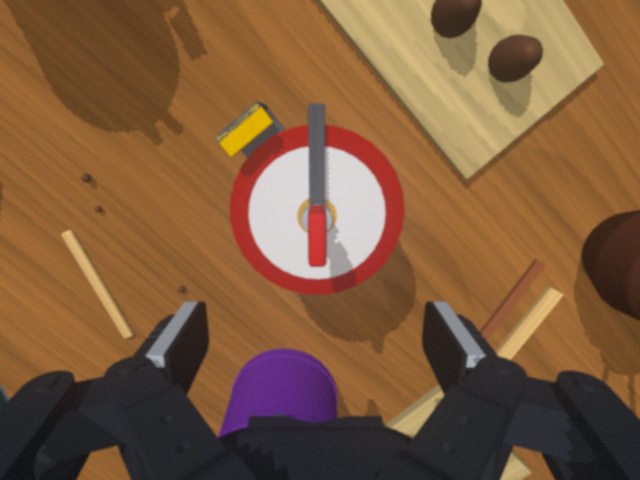

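The wrist view shows the tongue upright at column 317 with its tip at (317,106), the bow at (317,237), the hub at (317,215) and the yellow plate at (246,132).

```bash
python3 - <<'E'
from h import *
c=load("w1")
A=at_z(c,(317,215.),.127);T=at_z(c,(317,105),.135);C=at_z(c,(246,132),.142)
for n,p in dict(A=A,T=T,C=C).items():print(n,p,np.hypot(*(p-A)[:2]),np.degrees(np.arctan2(*(p-A)[1::-1])))
s=r.get_state();M=R.from_quat(s["orientation"]).as_matrix();print(M.T@(np.r_[A[:2],.159]-s["eef_pos"]))
E
```

```text
A [ 0.59391454 -0.15708914  0.127     ] 0.0 0.0
T [ 0.65160341 -0.09778896  0.135     ] 0.08273159121069942 45.78909315969919
C [ 0.60275353 -0.07570495  0.142     ] 0.08186277284151379 83.80150667136334
[0.00369739 0.0014641  0.11217377]
```

{"name": "drive_tool", "arguments": {"moves": [{"xyz":[0.003,0.001,0.015],"yaw":0},{"xyz":[0,0,0.02],"yaw":0},{"xyz":[0,0,0.02],"yaw":0},{"xyz":[0,0,0.02],"yaw":0},{"xyz":[0,0,0.017],"yaw":0},{"xyz":[0,0,0.012],"yaw":0},{"xyz":[0,0,0.008],"yaw":0},{"xyz":[0,0,0],"yaw":0},{"xyz":[0,0,0],"yaw":0}]}}

```text
clock: 3.28
eef_pos: [0.5935, -0.1572, 0.1594]
orientation: [0.921, 0.389, 0.0, 0.0]
ft_force: [0.1, 0.1, 1.1]
width: 0.0849
grip_force: 0.0
```

{"name": "drive_tool", "arguments": {"moves": [{"xyz":[0,0,0],"yaw":0},{"xyz":[0,0,0],"yaw":0},{"xyz":[0,0,0],"yaw":0},{"xyz":[0,0,0],"yaw":0},{"xyz":[0,0,0],"yaw":0},{"xyz":[0,0,0],"yaw":0},{"xyz":[0,0,0],"yaw":0},{"xyz":[0,0,0],"yaw":0},{"xyz":[0,0,0],"yaw":0},{"xyz":[0,0,0],"yaw":0}], "jaw": 255, "squeeze": 40}}

```text
clock: 4.12
eef_pos: [0.5934, -0.1572, 0.1596]
orientation: [0.921, 0.389, 0.0, 0.0]
ft_force: [-1.4, -0.7, 3.1]
width: 0.0113
grip_force: 41.4
```

Gripped, with an opening of 11.3 mm. Turning anticlockwise seen from above, which is negative yaw about the tool's z.

{"name": "drive_tool", "arguments": {"moves": [{"xyz":[0,0,0],"yaw":-0.06},{"xyz":[0,0,0],"yaw":-0.06},{"xyz":[0,0,0],"yaw":-0.06},{"xyz":[0,0,0],"yaw":-0.06},{"xyz":[0,0,0],"yaw":-0.06},{"xyz":[0,0,0],"yaw":-0.06},{"xyz":[0,0,0],"yaw":-0.06},{"xyz":[0,0,0],"yaw":-0.06},{"xyz":[0,0,0],"yaw":-0.06},{"xyz":[0,0,0],"yaw":-0.06}]}}

```text
clock: 4.95
eef_pos: [0.5933, -0.1572, 0.1596]
orientation: [0.764, 0.645, 0.0, 0.0]
ft_force: [-1.8, -0.5, 4.6]
width: 0.0112
grip_force: 41.6
```

{"name": "drive_tool", "arguments": {"moves": [{"xyz":[0,0,0],"yaw":-0.08},{"xyz":[0,0,0],"yaw":-0.08},{"xyz":[0,0,0],"yaw":-0.08},{"xyz":[0,0,0],"yaw":-0.08},{"xyz":[0,0,0],"yaw":-0.08},{"xyz":[0,0,0],"yaw":-0.08},{"xyz":[0,0,0],"yaw":0},{"xyz":[0,0,0],"yaw":0},{"xyz":[0,0,0],"yaw":0},{"xyz":[0,0,0],"yaw":0}]}}

```text
clock: 5.78
eef_pos: [0.5932, -0.1572, 0.1596]
orientation: [0.591, 0.807, -0.0, 0.0]
ft_force: [-0.8, 0.0, 5.0]
width: 0.0116
grip_force: 41.8
```

```bash
python3 - <<'E'
from h import *
c=wristcam();save(c,"w2");s=r.get_state()
M=R.from_quat(s["orientation"]).as_matrix()
print(s["clock"],s["eef_pos"],np.degrees(np.arctan2(M[1,0],M[0,0])),s["torque"],s["width"])
t=r.get_image("top");cv2.imwrite("pics/c2.png",np.hstack([cv2.resize(c["pixels"],(400,300)),cv2.resize(t["pixels"][140:260,340:500],(400,300),interpolation=3)]))
E
```

```text
5.8333 [ 0.5932401  -0.15719649  0.15963314] 107.60333674692372 [0.0975698  0.35366602 0.05265477] 0.011784770692558063
```

View pics/c2.png

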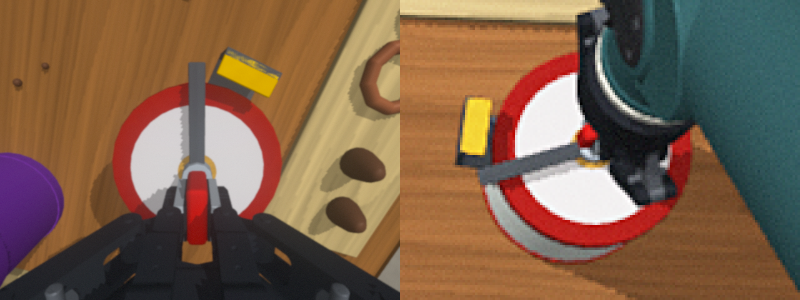

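The tongue tip, at (197,64) in the left crop, is clear of the catch, whose yellow plate is at (248,75). I'll compute the angle to turn back.

```bash
python3 - <<'E'
from h import *
c=load("w2")
A=np.array([.5932,-.1572,0])
m=cv2.inRange(cv2.cvtColor(c["pixels"],cv2.COLOR_BGR2HSV),(22,170,150),(32,255,255));m[:, :330]=0;m[200:]=0;m[:,470:]=0
ys,xs=np.nonzero(m);print(len(xs),xs.min(),xs.max(),ys.min(),ys.max())
T=at_z(c,(197/.625,65/.625),.135);C=at_z(c,(xs.mean(),ys.mean()),.141)
for p in(T,C):print(p,np.hypot(*(p-A)[:2]),np.degrees(np.arctan2(*(p-A)[1::-1])))
E
```

```text
3210 347 444 87 155
[ 0.5680332 -0.078354   0.135    ] 0.08276508683530867 107.70253035535086
[ 0.60218331 -0.07469189  0.141     ] 0.08299570638703256 83.78623400151834
```

{"name": "drive_tool", "arguments": {"moves": [{"xyz":[0,0,0],"yaw":0.06},{"xyz":[0,0,0],"yaw":0.06},{"xyz":[0,0,0],"yaw":0.06},{"xyz":[0,0,0],"yaw":0.06},{"xyz":[0,0,0],"yaw":0.06},{"xyz":[0,0,0],"yaw":0.06},{"xyz":[0,0,0],"yaw":0.06},{"xyz":[0,0,0],"yaw":0},{"xyz":[0,0,0],"yaw":0},{"xyz":[0,0,0],"yaw":0}]}}

```text
clock: 6.72
eef_pos: [0.5933, -0.1572, 0.1596]
orientation: [0.745, 0.667, -0.0, 0.0]
ft_force: [-1.5, -0.2, 5.8]
width: 0.0111
grip_force: 41.8
```

{"name": "drive_tool", "arguments": {"moves": [{"xyz":[0,0,0],"yaw":0},{"xyz":[0,0,0],"yaw":0},{"xyz":[0,0,0],"yaw":0},{"xyz":[0,0,0],"yaw":0},{"xyz":[0,0,0],"yaw":0},{"xyz":[0,0,0],"yaw":0},{"xyz":[0,0,0],"yaw":0},{"xyz":[0,0,0],"yaw":0},{"xyz":[0,0,0],"yaw":0},{"xyz":[0,0,0],"yaw":0}], "jaw": 0}}

```text
clock: 7.55
eef_pos: [0.5933, -0.1572, 0.1593]
orientation: [0.746, 0.666, -0.0, 0.0]
ft_force: [-0.1, 0.5, -0.3]
width: 0.0854
grip_force: 0.0
```

{"name": "drive_tool", "arguments": {"moves": [{"xyz":[0,0,-0.01],"yaw":0},{"xyz":[0,0,-0.02],"yaw":0},{"xyz":[0,0,-0.02],"yaw":0},{"xyz":[0,0,-0.02],"yaw":0},{"xyz":[0,0,-0.02],"yaw":0},{"xyz":[0,0,-0.02],"yaw":0},{"xyz":[0,0,0],"yaw":0},{"xyz":[0,0,0],"yaw":0},{"xyz":[0,0,0],"yaw":0}]}}

```text
clock: 8.3
eef_pos: [0.5927, -0.1572, 0.269]
orientation: [0.746, 0.666, -0.0, -0.0]
ft_force: [0.1, 0.2, -0.6]
width: 0.0852
grip_force: 0.0
```

```bash
python3 - <<'E'
from h import *
c=wristcam();save(c,"w3");s=r.get_state()
M=R.from_quat(s["orientation"]).as_matrix()
print(s["clock"],s["eef_pos"],np.degrees(np.arctan2(M[1,0],M[0,0])),s["ft_force"],s["width"])
E
```

```text
8.35 [ 0.59230888 -0.15717925  0.26838109] 83.58371332950001 [-1.12181707 -0.4040473   0.06404377] 0.08539631213408135
```

View pics/w3.png

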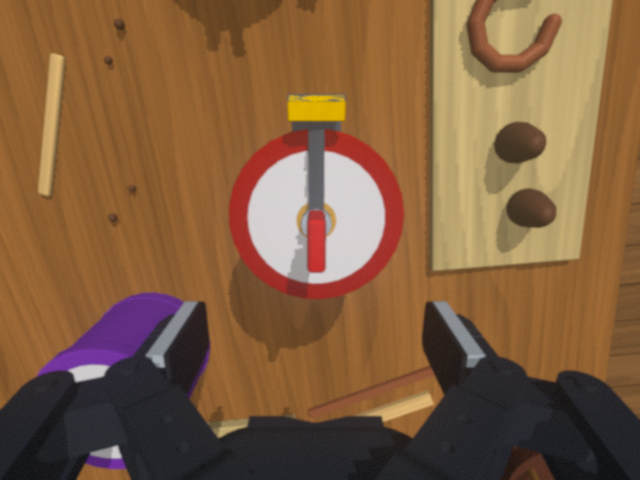

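The tongue, at column 316, sits centred under the catch, which spans columns 288–346. The gripper is clear.

```bash
python3 -c "
from workcell import r
print(r.job_done())"
```

```text
the job is handed in; nothing more can be done
None
```

The red tin is locked: its tongue went right through the catch, came back to rest centred under it, the key is released, the blue key was never touched, and the job is handed in (the hand-in returned no verdict).

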